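# Set up a tasting flight from the storage rack

## Task

Set up the tasting flight: move the four cork-stoppered sample bottles from the walnut rack to the oak paddle, one in each well, running from the palest next to the handle to the darkest at the far end, each set down gently, upright, with its foot down in its well. Do not lay or knock any of them over on the way, leave the green bitters bottle where it is in the rack, and do not disturb the tumbler.

Things in the scene. Friction and masses are not known exactly. Their poses are not given: they have to be found in the camera images.
- bottle_straw: sealed sample bottle of pale straw-yellow glass, the palest of the four; round, 38 mm diameter from the foot to 64 mm up, then a shoulder to a narrow neck and a cork (16 mm) whose top is 95 mm up; cream paper band low on the body; 0.12 kg; hard glass, any yaw. Origin: centre of the foot, z up along the bottle. At the start it stands in one of the five holes of the storage rack
- bottle_gold: sealed sample bottle of golden orange-yellow glass, the second palest of the four; round, 38 mm diameter from the foot to 64 mm up, then a shoulder to a narrow neck and a cork (16 mm) whose top is 95 mm up; cream paper band low on the body; 0.12 kg; hard glass, any yaw. Origin: centre of the foot, z up along the bottle. At the start it stands in one of the five holes of the storage rack
- bottle_russet: sealed sample bottle of red-brown glass, the second darkest of the four; round, 38 mm diameter from the foot to 64 mm up, then a shoulder to a narrow neck and a cork (16 mm) whose top is 95 mm up; cream paper band low on the body; 0.12 kg; hard glass, any yaw. Origin: centre of the foot, z up along the bottle. At the start it stands in one of the five holes of the storage rack
- bottle_brown: sealed sample bottle of very dark brown, nearly black glass, the darkest of the four; round, 38 mm diameter from the foot to 64 mm up, then a shoulder to a narrow neck and a cork (16 mm) whose top is 95 mm up; cream paper band low on the body; 0.12 kg; hard glass, any yaw. Origin: centre of the foot, z up along the bottle. At the start it stands in one of the five holes of the storage rack
- well_1: well next to the handle, of the four round wells in the light oak tasting paddle, 48 mm wide, 10 mm deep, dark leather disc on the floor. Origin: centre of its floor, 8 mm above the worktop; x axis along the row towards the handle, z up. The four stand in one line, 56 mm apart, numbered from the handle
- well_2: second well from the handle of the four round wells in the light oak tasting paddle, 48 mm wide, 10 mm deep, dark leather disc on the floor. Origin: centre of its floor, 8 mm above the worktop; x axis along the row towards the handle, z up. The paddle does not move; its upper face is 18 mm above the worktop
- well_3: third well from the handle of the four round wells in the light oak tasting paddle, 48 mm wide, 10 mm deep, dark leather disc on the floor. Origin: centre of its floor, 8 mm above the worktop; x axis along the row towards the handle, z up. The paddle's board is 246 x 80 mm, the row along its length, with a handle 60 mm long and 34 mm wide at one end
- well_4: well farthest from the handle, of the four round wells in the light oak tasting paddle, 48 mm wide, 10 mm deep, dark leather disc on the floor. Origin: centre of its floor, 8 mm above the worktop; x axis along the row towards the handle, z up. 
- bitters_green: dull green see-through bitters bottle, black cap, label, 39 mm wide, 88 mm tall; origin at its foot. It stays in its hole of the walnut rack. The rack (312 x 76 mm) does not move: a line of 5 holes 58 mm apart, 44 mm wide, in a plate whose upper face is 26 mm above the worktop; the bottles stand in them in any order, feet 5 mm above the worktop. Lift each straight up at least 25 mm
- tumbler: clear faceted drinking tumbler, 70 mm across, 87 mm tall, standing on the worktop behind the rack and the paddle; origin at the centre of its foot
Not all that is in view belongs to the job. There is more than one size of the bottle_russet; the one meant has the size given above.

How it is judged:
By the outcome, as a careful person would: the job done as asked, in the order asked, and still so for the second after the job is handed in, with the robot touching nothing.
It also fails if it takes over 112 s, if anything falls off the work surface, if the arm or the gripper's body presses on something with over 40 N, if the wrist force passes 120 N, or if a joint passes its speed limit or range.

## Robot

A 7-joint arm with a two-finger parallel gripper is mounted at the origin on a cart in front of the work surface, level with it; the furniture and walls round the work are solid. World frame = base frame: x ahead of the robot, y to its left, z up, the work surface at z = 0. Lengths are in mm, angles in rad, forces in N, time in s.
With the tool pointing down it reaches from about 350 to 900 mm from the base axis. Payload 19.9 kg.
Tool frame: the origin (TCP) lies midway between the tips of the shut fingers; the grasp point (between the pads) lies 19 mm behind it; z points along the fingers, y is the line along which they close (so a half turn about z gives the same grasp; the last joint's range is limited). The gripper opens to 85 mm and grips with 20 to 120 N. Pads are 22 mm wide; open, the fingers measure 114 mm over their backs; the gripper's body (76 mm by 85 mm) begins 54 mm behind the grasp point. The pads swing forward as they close: fully open they stand 13 mm farther back than shut.
Start: joints at [-1.329, 0.417, -0.01, 1.614, 0.005, 1.111, -0.053], TCP at [174.393, 600.157, 231.26] pointing down, gripper open.
Joint ranges: [-2.81, 2.81], [-0.39, 2.02], [-1.27, 1.25], [0.06, 2.57], [-1.19, 4.33], [0.19, 2], [-2.82, 2.82]. Speed limits (rad/s): [1.89, 1.89, 2.39, 2.39, 3.01, 3.01, 3.01].

## Interface

Orientations are given as a unit quaternion [w, x, y, z].
In Python, from rig import readout, vision, r, spot_in, landmark_of gives the robot as it stands.
- The arm moves only by the tool step_arm, never from a script. Its argument "targets" is one flat list of numbers, 4 for each row, row after row: the shift along the tool's x, y, z normalised to -1 to 1, where 1 is 0.04 m, then the turn about the tool's z normalised to -1 to 1, where 1 is 4 degrees. In form: [tx, ty, tz, twist, tx, ty, tz, twist, ...]. A call has 1 to 20 rows; each row shifts and turns the commanded pose from where the row before left it, along the tool's axes as they then stand; what a row does not reach is not made up. A row lasts 1/10 s, in which the tool goes at most 50 mm and 8.59 degrees, less where a joint would pass 70% of its speed; a pose out of reach is approached as far as the arm can. A call with a number of a shift or a turn outside -1 to 1 is refused whole. A call with a gripper value outside its range is refused whole. "fingers" is the closure, from 0 (fully open) to 1 (shut), set as the call begins (left out, the last holds). The fingers move at their own pace and stop on an object; "newtons" is the grip in N (left out, the last holds). Time passes only in rows, so rows that do not move let the fingers close. It gives the time, the measured TCP pose, the force, the opening and the grip force at its end, in the units of the state.
- readout.get_obs(): the state, without advancing time (a new reading comes with each control period).
- vision.snapshot(name): name is "scene" or "top" or "wrist"; returns the picture (400x640x3 uint8, red, green, blue); there is no depth.
- vision.camera_params(name): a dict with "camera_matrix" (3x3 intrinsics, pixels), "R" (3x3) and "t" (3): a world point X has camera coordinates R X + t; the wrist camera has in their place "T_tool_cam" (4x4, takes a point from camera to tool coordinates, whose origin is the TCP and whose axes are the flange's). Camera axes: x right, y down, z forward; pixel columns grow to the right and rows downward; lengths in mm; the calibration is good to about 2 mm. A picture is of the moment at which its call begins: read the wrist's pose just before it. camera_params takes no time and is no camera call.
- r.hand_in(): hands the job in; it is judged then, once.
Trained networks look in the newest picture that a camera, given by its name, has taken for a name from the list of things; names that differ only in an ending like _2 or _b are one class to them, and where a whole thing is asked for, a point or a joint stands for the part that bears it (a point fixed in the world has none). Each returns a list of dicts, best first, with "conf" (0 to 1); they miss things now and then, are a little off and sometimes report something else, mostly with a low value. They report only what shows in the picture. A call takes as long as a camera call. They do not tell look-alikes from the thing itself.
- spot_in(query, camera): "box" ([left, top, right, bottom] as shares, 0 to 1, of the picture: columns of its width, rows of its height, round what is visible of it).
- landmark_of(query, camera): "xy" ([column, row] as shares, 0 to 1, of the picture: columns of its width, rows of its height: a listed point, or the origin of a listed thing).
The state is a dict: "clock": time; "q": joint angles; "joint_vel": joint speeds; "effort": joint torques, N m; "eef_pos": TCP position; "ee_rot": TCP orientation; "ft_force": force on the tool from outside, world axes, zero at the start; "torque": the same for the moment, N m; "finger_gap": finger opening in mm; "grip_force": force on a finger pad.
Only numpy, scipy, OpenCV 4.12 (cv2) and the standard library are available. Lean on these libraries where they do the work, as an engineer would, in place of code of your own. Each camera call takes 0.05 s, during which the arm holds its last target. There are 200 camera calls.

## Working session

There is one attempt and no reset: what is moved stays moved. The work goes in short steps, Python scripts to look and compute and a tool call to move; the robot and the scene stay as the last step left them, time stands still between calls to the robot, and variables do not carry over. Pictures are saved under pics/ and viewed, at most 14 in all, crops included, and the job is handed in when it is done.

Besides the shell and the picture viewer there is one more tool, called after "Call:" as name(argument=value, ...), one argument or row to a line, values as JSON. step_arm: Moves the arm, as the interface text tells. Scaled input: -1 to 1 covers 0.04 m each way for a shift and 4 degrees each way for a turn. Its arguments: {"type":"object","properties":{"targets":{"type":"array","items":{"type":"number"}},"fingers":{"type":"number"},"newtons":{"type":"number"}},"required":["targets"]}

```bash
mkdir -p pics; ls
python3 - <<'E'
from rig import readout,vision
import cv2
o=readout.get_obs();print({k:o[k] for k in('clock','eef_pos','ee_rot','ft_force','finger_gap')})
for n in('scene','top'):
    cv2.imwrite(f'pics/{n}0.png',vision.snapshot(n)[:,:,::-1]);print(vision.camera_params(n))
print(vision.camera_params('wrist'))
E
```

```text
pics
{'clock': 0.0, 'eef_pos': array([174.31745171, 599.84524062, 230.66296957]), 'ee_rot': array([-4.45597736e-05,  1.40942767e-01,  9.90017564e-01, -5.97944903e-04]), 'ft_force': array([ 0.10217202, -0.2412027 ,  0.13291806]), 'finger_gap': 85.69223490349489}
{'camera_matrix': array([[464.06228292,   0.        , 317.1730347 ],
       [  0.        , 464.06228292, 200.24841149],
       [  0.        ,   0.        ,   1.        ]]), 'R': array([[ 0.09934672, -0.99503199,  0.0064466 ],
       [-0.77509494, -0.08144704, -0.62657339],
       [ 0.62398563,  0.05725128, -0.77933576]]), 't': array([-111.69905031,  466.38837661,  983.33169095])}
{'camera_matrix': array([[399.81157314,   0.        , 324.1024714 ],
       [  0.        , 399.81157314, 206.17546361],
       [  0.        ,   0.        ,   1.        ]]), 'R': array([[-0.00816623, -0.99993243, -0.00827371],
       [-0.9982168 ,  0.00864093, -0.05906402],
       [ 0.05913152,  0.00777662, -0.99821991]]), 't': array([ -21.89120955,  549.91279466, 1088.26080142])}
{'camera_matrix': array([[333.87089789,   0.        , 323.84685563],
       [  0.        , 333.87089789, 194.3340389 ],
       [  0.        ,   0.        ,   1.        ]]), 'T_tool_cam': array([[-1.57408718e-03, -9.49743428e-01, -3.13025469e-01,
         7.89934166e+01],
       [ 9.99998332e-01, -1.78493885e-03,  3.87027235e-04,
        -3.32342072e-01],
       [-9.26307893e-04, -3.13024337e-01,  9.49744653e-01,
        -1.42903686e+02],
       [ 0.00000000e+00,  0.00000000e+00,  0.00000000e+00,
         1.00000000e+00]])}
```

View pics/scene0.png

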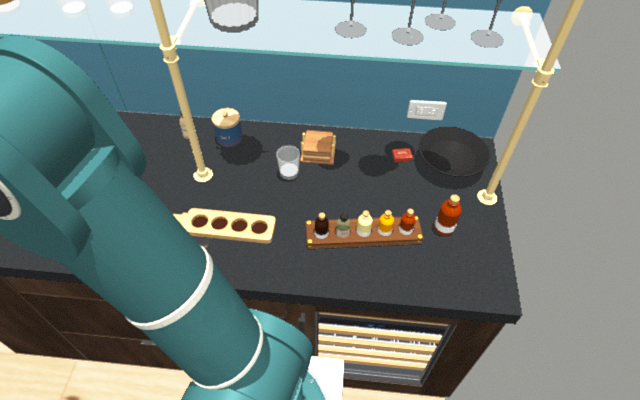

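View pics/top0.png

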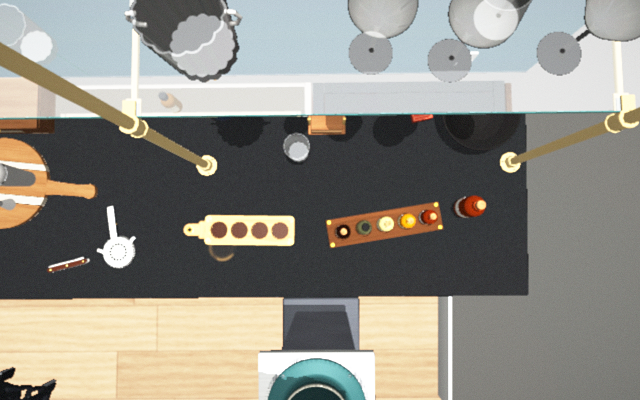

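```bash
cat > h.py <<'E'
import numpy as np
from rig import readout,vision,spot_in,landmark_of
def ray(cam,uv,z):
    p=vision.camera_params(cam);d=np.linalg.inv(p['camera_matrix'])@[uv[0],uv[1],1]
    R=p['R'];c=-R.T@p['t'];d=R.T@d
    return c+d*(z-c[2])/d[2]
def proj(cam,X):
    p=vision.camera_params(cam);x=p['camera_matrix']@(p['R']@np.array(X,float)+p['t']);return x[:2]/x[2]
E
python3 - <<'E'
from h import *
Z={'bottle_straw':5,'bottle_gold':5,'bottle_russet':5,'bottle_brown':5,'bitters_green':5,'well_1':8,'well_2':8,'well_3':8,'well_4':8,'tumbler':0}
for cam in('top','scene'):
    for q,z in Z.items():
        for d in landmark_of(q,cam)[:4]:
            uv=np.array(d['xy'])*[640,400]
            print(cam,q,round(d['conf'],2),uv.round(1),ray(cam,uv,z).round(1)[:2])
E
```

```text
top bottle_straw 0.47 [383.7 225.1] [ 496.3 -191.6]
top bottle_gold 0.7 [403.8 220.9] [ 507.4 -247.6]
top bottle_russet 0.76 [458.6 208. ] [ 542.  -400.6]
top bottle_russet 0.74 [426.6 214.4] [ 525.  -311.4]
top bottle_russet 0.46 [386.  225.8] [ 494.3 -197.9]
top bottle_brown 0.5 [340.9 232.3] [477.3 -72.6]
top bitters_green 0.47 [365.7 227.9] [ 488.9 -141.5]
top well_1 0.8 [280.7 229. ] [487.8  94.5]
top well_1 0.67 [262.3 233.1] [476.9 145.8]
top well_1 0.59 [217.4 231.2] [483.1 270.6]
top well_1 0.52 [238.5 231. ] [483.2 211.8]
top well_2 0.8 [280.7 229. ] [487.8  94.5]
top well_2 0.67 [262.3 233.1] [476.9 145.8]
top well_2 0.59 [217.4 231.2] [483.1 270.6]
top well_2 0.52 [238.5 231. ] [483.2 211.8]
top well_3 0.8 [280.7 229. ] [487.8  94.5]
top well_3 0.67 [262.3 233.1] [476.9 145.8]
top well_3 0.59 [217.4 231.2] [483.1 270.6]
top well_3 0.52 [238.5 231. ] [483.2 211.8]
top well_4 0.8 [280.7 229. ] [487.8  94.5]
top well_4 0.67 [262.3 233.1] [476.9 145.8]
top well_4 0.59 [217.4 231.2] [483.1 270.6]
top well_4 0.52 [238.5 231. ] [483.2 211.8]
top tumbler 0.71 [300.6 149.3] [712.3
[... 456 characters left out ...]
498.3 208.9]
scene well_1 0.42 [257.5 228.9] [482.2 101.9]
scene well_2 0.74 [199.3 219. ] [498.9 270.5]
scene well_2 0.7 [240.3 227.5] [482.1 150. ]
scene well_2 0.6 [220.8 221. ] [498.3 208.9]
scene well_2 0.42 [257.5 228.9] [482.2 101.9]
scene well_3 0.74 [199.3 219. ] [498.9 270.5]
scene well_3 0.7 [240.3 227.5] [482.1 150. ]
scene well_3 0.6 [220.8 221. ] [498.3 208.9]
scene well_3 0.42 [257.5 228.9] [482.2 101.9]
scene well_4 0.74 [199.3 219. ] [498.9 270.5]
scene well_4 0.7 [240.3 227.5] [482.1 150. ]
scene well_4 0.6 [220.8 221. ] [498.3 208.9]
scene well_4 0.42 [257.5 228.9] [482.2 101.9]
scene tumbler 0.83 [287.4 175.8] [693.1  48.3]
scene tumbler 0.43 [362.9 233.5] [ 502.8 -189.4]
```

Scene: the rack, from left (+y), holds brown (322,225), green bitters (343,227), straw (365,224), gold (386,223) and russet (408,222). A large look-alike russet stands off the rack at (449,215). The paddle's handle is at its left end, so well 1 is at (200,222) and well 4 at (259,227). Next I refine the positions with geometric fits in the top view.

Run:
```python
from h import *
import cv2
im=vision.snapshot('top');hsv=cv2.cvtColor(im,cv2.COLOR_RGB2HSV);H,S,V=[hsv[...,i].astype(int) for i in range(3)]
def rect(mask,z,win):
    m=np.zeros(mask.shape,np.uint8);a,b,c,d=win;m[b:d,a:c]=mask[b:d,a:c]
    m=cv2.morphologyEx(m,cv2.MORPH_CLOSE,np.ones((5,5)))
    cs=max(cv2.findContours(m,0,2)[0],key=cv2.contourArea)
    W=np.array([ray('top',p[0],z)[:2] for p in cs],np.float32)
    r=cv2.minAreaRect(W);print('rect',r);return W
rack=((V>45)&(S>60)).astype(np.uint8)
rect(rack,26,(318,195,448,255))
pad=((V>150)).astype(np.uint8)
rect(pad,18,(204,205,302,255))
dark=((V<110)).astype(np.uint8)[222:240,208:290]
n,l,st,c=cv2.connectedComponentsWithStats(dark)
P=[]
for i in range(1,n):
    if st[i,4]>60:
        u=c[i]+[208,222];w=ray('top',u,9);P.append(w[:2]);print('well',u.round(1),st[i,4],w.round(1))
b=im[190:250,315:500];cv2.imwrite('pics/rackcrop.png',cv2.resize(b,None,fx=4.3,fy=4.3,interpolation=2)[:,:,::-1])
```

```text
rect ((498.37249755859375, -189.17691040039062), (80.06533813476562, 315.62054443359375), 8.97367000579834)
rect ((485.83349609375, 181.00625610351562), (248.7105712890625, 82.4966049194336), 89.54995727539062)
```

View pics/rackcrop.png

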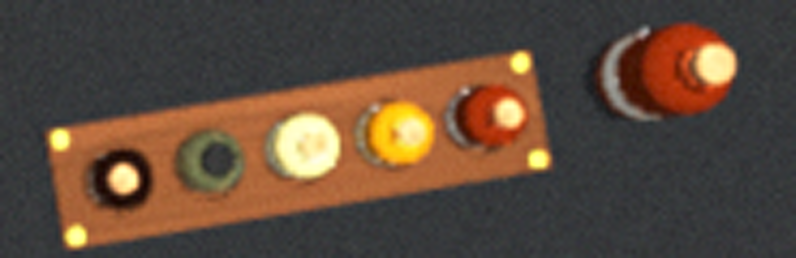

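Candidates for russet are the in-rack bottle (429,217) and the larger one off the rack (470,207). The crop shows the in-rack one is the same size as its neighbours, so I choose that one. The rack fit (80x316 against 76x312) and paddle fit (249x82 against 246x80) both agree with the given sizes. Next I twist the tool and move over the rack.

```bash
cat >> h.py <<'E'
from scipy.spatial.transform import Rotation
def Rt(o): return Rotation.from_quat(np.roll(o['ee_rot'],-1)).as_matrix()
def go(X):
    o=readout.get_obs();R=Rt(o)
    return (R.T@(np.array(X)-o['eef_pos'])/40).round(3)
def wray(o,uv,z):
    p=vision.camera_params('wrist');T=p['T_tool_cam'];R=Rt(o)
    c=R@T[:3,3]+o['eef_pos'];d=R@T[:3,:3]@np.linalg.inv(p['camera_matrix'])@[uv[0],uv[1],1]
    return c+d*(z-c[2])/d[2]
E
python3 -c "
from h import *
print(go([490,-150,230]),Rt(readout.get_obs()).round(3))"
```

```text
[-12.81  -15.808   0.033] [[-0.96   0.279  0.   ]
 [ 0.279  0.96  -0.   ]
 [-0.    -0.    -1.   ]]
```

Call:
step_arm(
  targets=[0, 0, 0, 1, 0, 0, 0, 1, 0, 0, 0, 1, 0, 0, 0, 1, 0, 0, 0, 1, 0, 0, 0, 1, 0, 0, 0, 1, 0, 0, 0, 1, 0, 0, 0, 1, 0, 0, 0, 1, 0, 0, 0, 1, 0, 0, 0, 1, 0, 0, 0, 1, 0, 0, 0, 1, 0, 0, 0, 1, 0, 0, 0, 1, 0, 0, 0, 1, 0, 0, 0, 0.325, 0, 0, 0, 0],
  fingers=0,
  newtons=30,
)

```text
clock: 3.05
eef_pos: [174.3, 600.2, 231.3]
ee_rot: [0.0, 0.679, 0.735, -0.0]
ft_force: [0.8, 0.1, -0.1]
finger_gap: 85.4
grip_force: 0.0
```

```bash
python3 -c "
from h import *
o=readout.get_obs();print(o['q'].round(3),o['eef_pos'],Rt(o).round(3))
print(go([485,180,230]),go([495,-150,230]))"
```

```text
[-1.505  0.423  0.223  1.62  -0.101  1.11  -1.176] [174.29565614 600.18935269 231.2731434 ] [[-0.079  0.997  0.   ]
 [ 0.997  0.079 -0.   ]
 [-0.     0.    -1.   ]]
[-11.087   6.91    0.033] [-19.331   6.506   0.034]
```

Call:
step_arm(
  targets=[-0.924, 0.576, 0, 0, -0.924, 0.576, 0, 0, -0.924, 0.576, 0, 0, -0.924, 0.576, 0, 0, -0.924, 0.576, 0, 0, -0.924, 0.576, 0, 0, -0.924, 0.576, 0, 0, -0.924, 0.576, 0, 0, -0.924, 0.576, 0, 0, -0.924, 0.576, 0, 0, -0.924, 0.576, 0, 0, -0.924, 0.576, 0, 0, 0, 0, 0, 0, 0, 0, 0, 0],
)

```text
clock: 4.45
eef_pos: [485.1, 179.0, 231.3]
ee_rot: [0.0, 0.679, 0.734, -0.0]
ft_force: [-0.4, 1.5, -0.2]
finger_gap: 85.4
grip_force: 0.0
```

Run:
```python
from h import *
import cv2
o=readout.get_obs();print(o['q'].round(2),o['eef_pos'].round(1),go([495,-150,230]))
im=vision.snapshot('wrist');cv2.imwrite('pics/w1.png',im[:,:,::-1])
for d in landmark_of('well_1','wrist'):
    uv=np.array(d['xy'])*[640,400];print(d['conf'],uv,wray(o,uv,8).round(1))
```

```text
[-0.84  0.24  0.5   1.89 -0.14  1.04 -0.21] [485.1 179.  231.3] [-8.218 -0.395  0.034]
0.97 [316.8 227.6] [484.2  96.    8. ]
0.86 [330.176 132.4  ] [490.8 209.6   8. ]
0.6 [322.304 183.2  ] [486.6 151.5   8. ]
0.59 [333.504  77.08 ] [489.6 266.5   8. ]
```

View pics/w1.png

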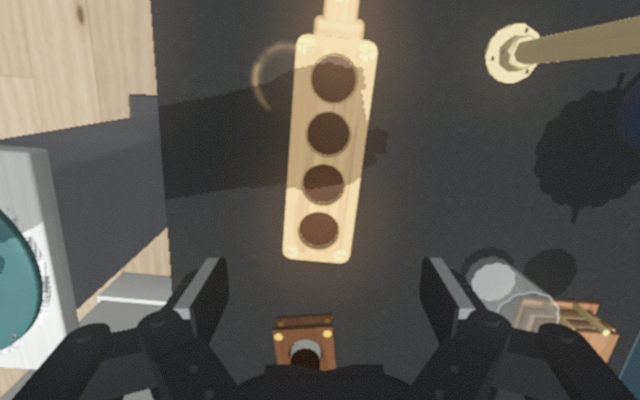

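Wrist view: wells 1 to 4 are at (333,77), (329,132), (323,184) and (318,229), with the handle at the top. The network's points match. I'll refine them by fitting the rims, then move on to the rack.

Run:
```python
from h import *
import cv2
o=readout.get_obs();im=cv2.imread('pics/w1.png');v=im[:,:,2]
P=[]
for u,w in((333,77),(329,132),(323,184),(318,229)):
    a=v[w-27:w+27,u-27:u+27];t=cv2.threshold(a,0,255,cv2.THRESH_BINARY_INV+cv2.THRESH_OTSU)[1]
    t=cv2.morphologyEx(t,cv2.MORPH_OPEN,np.ones((3,3)))
    n,l,st,c=cv2.connectedComponentsWithStats(t);i=l[27,27];cs=cv2.findContours((l==i).astype(np.uint8),0,1)[0][0][:,0]+[u-27,w-27]
    W=np.array([wray(o,p,18)[:2] for p in cs],np.float32);c,r=cv2.minEnclosingCircle(W);P.append(c);print(np.round(c,1),round(r,1))
P=np.array(P);m=P.mean(0);d=np.polyfit([84,28,-28,-84],P,1);print(m,d[0],np.linalg.norm(d[0]))
e=d[0]/np.linalg.norm(d[0]);print([(m+s*e).round(1) for s in(84,28,-28,-84)])
```

```text
[488.7 266. ] 23.6
[487.6 210.8] 22.8
[486.3 155.4] 23.6
[485.3  98.4] 23.5
[486.97184753 182.64017677] [0.02059675 0.99703894] 0.9972516569120975
[array([488.7, 266.6]), array([487.6, 210.6]), array([486.4, 154.6]), array([485.2,  98.7])]
```

Call:
step_arm(
  targets=[-0.91, -0.04, 0, 0, -0.91, -0.04, 0, 0, -0.91, -0.04, 0, 0, -0.91, -0.04, 0, 0, -0.91, -0.04, 0, 0, -0.91, -0.04, 0, 0, -0.91, -0.04, 0, 0, -0.91, -0.04, 0, 0, -0.91, -0.04, 0, 0, 0, 0, 0, 0, 0, 0, 0, 0],
)

```text
clock: 5.65
eef_pos: [496.2, -147.4, 231.2]
ee_rot: [-0.0, 0.679, 0.735, -0.0]
ft_force: [-0.3, 1.2, -0.2]
finger_gap: 85.2
grip_force: 0.0
```

Run:
```python
from h import *
import cv2
o=readout.get_obs();print(o['q'].round(2),o['eef_pos'].round(1))
im=vision.snapshot('wrist');cv2.imwrite('pics/w2.png',im[:,:,::-1])
for q in('bottle_straw','bottle_gold','bottle_russet','bottle_brown','bitters_green'):
  for d in landmark_of(q,'wrist')[:3]:
    uv=np.array(d['xy'])*[640,400];print(q,round(d['conf'],2),uv.round(),wray(o,uv,5).round(1))
```

```text
[-0.36  0.27  0.69  1.9  -0.2   1.04  0.5 ] [ 496.2 -147.4  231.2]
bottle_straw 0.69 [325. 195.] [ 501.9 -190.1    5. ]
bottle_gold 0.71 [327. 240.] [ 508.7 -246.9    5. ]
bottle_russet 0.85 [333. 285.] [ 521.6 -309.     5. ]
bottle_russet 0.69 [343. 351.] [ 545.1 -412.8    5. ]
bottle_brown 0.92 [317.  94.] [484.6 -78.    5. ]
bitters_green 0.9 [322. 147.] [ 494.1 -133.5    5. ]
```

View pics/w2.png

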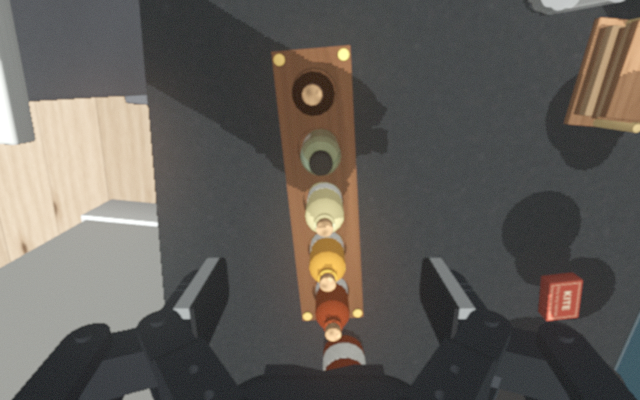

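Wrist view over the rack: corks are at brown (312,94), straw (324,229), gold (327,284) and russet (333,329), with the green cap at (320,162). The big russet is at (343,355). Now I locate the corks and the rack.

Run:
```python
from h import *
import cv2
o=readout.get_obs()
im=cv2.imread('pics/w2.png');g=cv2.cvtColor(im,cv2.COLOR_BGR2HSV).astype(int)
B=np.array([wray(o,p,27)[:2] for p in((279,60),(343,54),(308,316),(357,313))]);print('bolts',B.round(1).tolist(),B.mean(0), B[0]-B[2],B[1]-B[3])
C=np.array([wray(o,p,100)[:2] for p in((312,94),(324,229),(327,284),(333,329))]);print('corks',C.round(1).tolist())
ef=np.polyfit([116,0,-58,-116],C,1);print(ef)
# top camera corks
T=np.array([ray('top',np.array(p)/4.3+[315,190],100)[:2] for p in((123,179),(308,147),(407,133),(508,114))]);print('topcorks',T.round(1).tolist())
print(np.polyfit([116,0,-58,-116],T,1))
```

```text
bolts [[446.2, -48.5], [507.4, -38.3], [493.1, -341.7], [553.4, -332.5]] [ 500.0301911  -190.23012232] [-46.83886601 293.23857618] [-45.93160491 294.25099813]
corks [[482.5, -75.3], [501.0, -190.0], [508.3, -246.5], [518.5, -297.6]]
[[-1.53267055e-01  9.62858844e-01]
 [ 5.00361604e+02 -1.88390790e+02]]
topcorks [[479.5, -76.2], [497.5, -185.7], [505.3, -244.3], [516.0, -304.2]]
[[-1.55112233e-01  9.80690333e-01]
 [ 4.97329498e+02 -1.88405034e+02]]
```

```bash
python3 -c "
from h import *
print(go([499.3,-189.3,36]))"
```

```text
[-1.06  -0.011  4.884]
```

Call:
step_arm(
  targets=[-0.53, 0, 0, 0, -0.53, -0.011, 0, 0, 0, 0, 0.8, 0, 0, 0, 0.8, 0, 0, 0, 0.8, 0, 0, 0, 0.8, 0, 0, 0, 0.6, 0, 0, 0, 0.5, 0, 0, 0, 0.4, 0, 0, 0, 0.184, 0, 0, 0, 0, 0, 0, 0, 0, 0],
)

```text
clock: 7.15
eef_pos: [499.4, -190.5, 36.6]
ee_rot: [0.0, 0.679, 0.734, 0.0]
ft_force: [-0.1, 0.1, -0.4]
finger_gap: 85.4
grip_force: 0.0
```

Call:
step_arm(
  targets=[0, 0, 0, 0, 0, 0, 0, 0, 0, 0, 0, 0, 0, 0, 0, 0, 0, 0, 0, 0, 0, 0, 0, 0, 0, 0, 0, 0, 0, 0, 0, 0],
  fingers=1,
  newtons=30,
)

```text
clock: 7.95
eef_pos: [499.3, -190.4, 36.4]
ee_rot: [0.0, 0.679, 0.734, 0.0]
ft_force: [-0.6, 0.4, 6.0]
finger_gap: 37.5
grip_force: 29.2
```

Call:
step_arm(
  targets=[0, 0, -0.2, 0, 0, 0, -0.4, 0, 0, 0, -0.6, 0, 0, 0, -0.8, 0, 0, 0, -0.8, 0, 0, 0, -0.6, 0, 0, 0, -0.3, 0, 0, 0, 0, 0],
)

```text
clock: 8.75
eef_pos: [499.6, -190.4, 185.7]
ee_rot: [0.001, 0.679, 0.734, 0.001]
ft_force: [0.3, -0.3, -1.0]
finger_gap: 37.1
grip_force: 30.2
```

```bash
python3 -c "
from h import *
import cv2
a=vision.snapshot('wrist');b=vision.snapshot('scene')[140:300,170:490]
cv2.imwrite('pics/g1.png',cv2.vconcat([cv2.resize(a[:,:,::-1],(480,300)),cv2.resize(b[:,:,::-1],(480,240))]))
print(go([488,265.9,186]))"
```

```text
[11.384  0.629 -0.062]
```

View pics/g1.png

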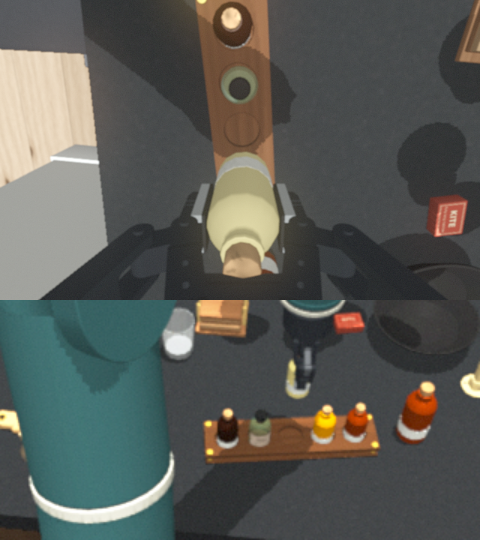

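Straw is held upright, and the scene crop shows its hole empty. Moving to well 1.

Call:
step_arm(
  targets=[0.4, 0.025, 0, 0, 0.8, 0.04, 0, 0, 0.9, 0.05, 0, 0, 0.9, 0.05, 0, 0, 0.9, 0.05, 0, 0, 0.9, 0.05, 0, 0, 0.9, 0.05, 0, 0, 0.9, 0.05, 0, 0, 0.9, 0.05, 0, 0, 0.9, 0.05, 0, 0, 0.9, 0.05, 0, 0, 0.9, 0.05, 0, 0, 0.7, 0.04, 0, 0, 0.384, 0.024, 0, 0, 0, 0, 0, 0, 0, 0, 0, 0, 0, 0, 0, 0],
)

```text
clock: 10.55
eef_pos: [488.9, 260.0, 183.7]
ee_rot: [0.0, 0.68, 0.734, -0.0]
ft_force: [0.3, -0.3, -0.9]
finger_gap: 37.5
grip_force: 30.2
```

```bash
python3 -c "
from h import *
import cv2
o=readout.get_obs();print(o['eef_pos'],o['q'].round(2));a=vision.snapshot('wrist');cv2.imwrite('pics/g2.png',a[:,:,::-1])
print(go([488,265.9,41]))
for d in landmark_of('bottle_straw','wrist')[:2]: print(d)
for d in landmark_of('well_1','wrist'):
    uv=np.array(d['xy'])*[640,400];print(d['conf'],uv,wray(o,uv,8).round(1))
"
```

```text
[488.92394111 260.01711476 183.69859866] [-0.97  0.38  0.52  1.85 -0.23  0.97 -0.27]
[ 0.146 -0.012  3.571]
{'xy': [0.5069, 0.5757], 'conf': 0.98}
0.92 [324.8 165.2] [490.6 264.9   8. ]
0.47 [321.472 218.2  ] [491.4 209.    8. ]
```

View pics/g2.png

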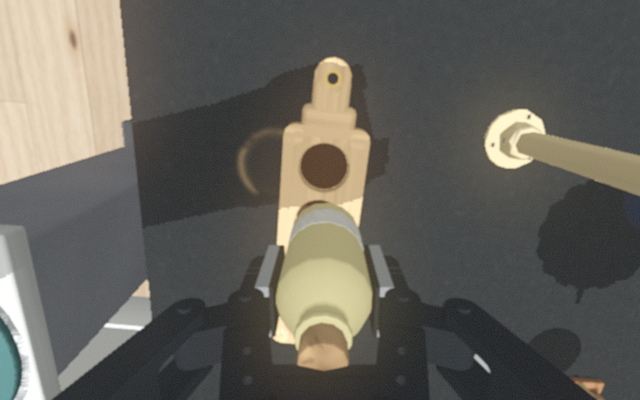

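The straw bottle is over the paddle, with well 1 at (325,165). The bottle is upright in the pads.

```bash
python3 -c "
from h import *
o=readout.get_obs();print((wray(o,(.5069*640,.5757*400),o['eef_pos'][2]-31.5)-o['eef_pos']).round(1), go([488.9,265.5,41]))
im=__import__('cv2').imread('pics/g2.png')[:,:,2]
import cv2
u,w=325,165;a=im[w-27:w+27,u-27:u+27];t=cv2.threshold(a,0,255,cv2.THRESH_BINARY_INV+cv2.THRESH_OTSU)[1]
n,l,st,c=cv2.connectedComponentsWithStats(t);cs=cv2.findContours((l==l[27,27]).astype(np.uint8),0,1)[0][0][:,0]+[u-27,w-27]
print(cv2.minEnclosingCircle(np.array([wray(o,p,18)[:2] for p in cs],np.float32)))
"
```

```text
[  1.4   0.8 -31.5] [0.121 0.009 3.575]
((489.30914306640625, 266.8209533691406), 22.483760833740234)
```

Call:
step_arm(
  targets=[0.14, 0, 0, 0, 0, 0, 0.4, 0, 0, 0, 0.7, 0, 0, 0, 0.7, 0, 0, 0, 0.6, 0, 0, 0, 0.5, 0, 0, 0, 0.35, 0, 0, 0, 0.2, 0, 0, 0, 0.1, 0, 0, 0, 0, 0, 0, 0, 0, 0],
)

```text
clock: 11.8
eef_pos: [488.7, 267.4, 42.6]
ee_rot: [0.0, 0.679, 0.734, 0.0]
ft_force: [-0.6, 0.2, -0.6]
finger_gap: 37.4
grip_force: 30.2
```

Call:
step_arm(
  targets=[0, 0, 0.02, 0, 0, 0, 0.02, 0, 0, 0, 0, 0],
)

```text
clock: 12.1
eef_pos: [488.3, 267.3, 40.5]
ee_rot: [0.0, 0.679, 0.734, 0.0]
ft_force: [-1.3, 0.3, -1.0]
finger_gap: 36.8
grip_force: 30.2
```

Call:
step_arm(
  targets=[0, 0, 0.02, 0, 0, 0, 0.015, 0, 0, 0, 0, 0],
)

```text
clock: 12.4
eef_pos: [488.5, 267.3, 39.4]
ee_rot: [-0.0, 0.679, 0.734, 0.0]
ft_force: [-2.4, -0.4, 9.6]
finger_gap: 37.2
grip_force: 30.8
```

Contact with the floor at the expected height. Releasing and withdrawing straight up.

Call:
step_arm(
  targets=[0, 0, 0, 0, 0, 0, 0, 0, 0, 0, 0, 0, 0, 0, 0, 0, 0, 0, 0, 0],
  fingers=0,
)

```text
clock: 12.9
eef_pos: [488.3, 267.1, 38.9]
ee_rot: [0.0, 0.679, 0.734, -0.0]
ft_force: [-0.2, -0.0, 0.6]
finger_gap: 85.5
grip_force: 0.0
```

Call:
step_arm(
  targets=[0, 0, -0.3, 0, 0, 0, -0.6, 0, 0, 0, -0.9, 0, 0, 0, -0.9, 0, 0, 0, -0.6, 0, 0, 0, -0.2, 0, 0, 0, 0, 0],
)

```text
clock: 13.6
eef_pos: [488.6, 267.5, 180.2]
ee_rot: [0.0, 0.679, 0.734, 0.001]
ft_force: [-0.0, -0.0, -0.1]
finger_gap: 85.7
grip_force: 0.0
```

```bash
python3 -c "
from h import *
import cv2
cv2.imwrite('pics/g3.png',vision.snapshot('wrist')[:,:,::-1])
print(go([508.3,-247,190]))
"
```

```text
[-12.856  -0.507  -0.28 ]
```

View pics/g3.png

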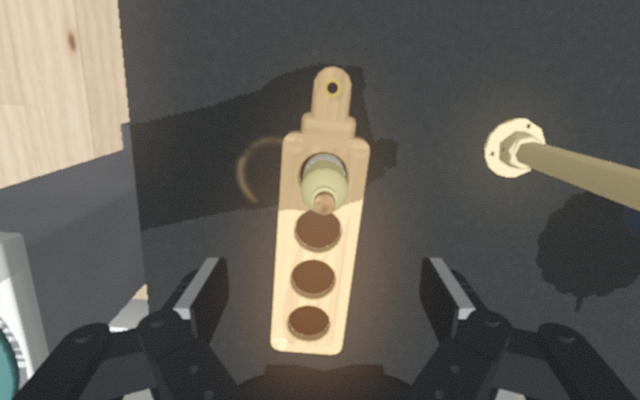

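Straw stands upright in well 1 (324,180). Next is gold.

Call:
step_arm(
  targets=[-0.5, 0, -0.14, 0, -0.9, -0.04, -0.14, 0, -0.9, -0.04, 0, 0, -0.9, -0.04, 0, 0, -0.9, -0.04, 0, 0, -0.9, -0.04, 0, 0, -0.9, -0.04, 0, 0, -0.9, -0.04, 0, 0, -0.9, -0.04, 0, 0, -0.9, -0.04, 0, 0, -0.9, -0.04, 0, 0, -0.9, -0.04, 0, 0, -0.9, -0.04, 0, 0, -0.9, -0.03, 0, 0, -0.656, 0, 0, 0, 0, 0, 0, 0, 0, 0, 0, 0],
)

```text
clock: 15.35
eef_pos: [507.2, -247.8, 189.1]
ee_rot: [-0.001, 0.679, 0.734, -0.001]
ft_force: [-0.0, 0.1, -0.5]
finger_gap: 85.3
grip_force: 0.0
```

```bash
python3 -c "
from h import *
print(readout.get_obs()['eef_pos'],go([508.3,-247,36.5]))
"
```

```text
[ 507.19511822 -247.78846497  189.13891813] [0.017 0.036 3.816]
```

Call:
step_arm(
  targets=[0.017, 0.03, 0, 0, 0, 0, 0.6, 0, 0, 0, 0.8, 0, 0, 0, 0.8, 0, 0, 0, 0.7, 0, 0, 0, 0.5, 0, 0, 0, 0.3, 0, 0, 0, 0.116, 0, 0, 0, 0, 0, 0, 0, 0, 0],
)

```text
clock: 16.35
eef_pos: [509.9, -246.4, 38.4]
ee_rot: [0.001, 0.679, 0.734, 0.0]
ft_force: [1.0, -0.0, 0.3]
finger_gap: 85.7
grip_force: 0.0
```

Call:
step_arm(
  targets=[0, 0, 0, 0, 0, 0, 0, 0, 0, 0, 0, 0, 0, 0, 0, 0, 0, 0, 0, 0, 0, 0, 0, 0, 0, 0, 0, 0],
  fingers=1,
)

```text
clock: 17.05
eef_pos: [509.4, -246.5, 37.9]
ee_rot: [0.0, 0.679, 0.734, 0.0]
ft_force: [-1.9, -0.0, 5.3]
finger_gap: 37.3
grip_force: 29.4
```

Call:
step_arm(
  targets=[0, 0, -0.2, 0, 0, 0, -0.4, 0, 0, 0, -0.6, 0, 0, 0, -0.8, 0, 0, 0, -0.8, 0, 0, 0, -0.6, 0, 0, 0, -0.3, 0, 0, 0, 0, 0],
)

```text
clock: 17.85
eef_pos: [510.0, -246.5, 187.3]
ee_rot: [0.001, 0.679, 0.734, 0.001]
ft_force: [-0.2, -0.6, -1.9]
finger_gap: 37.6
grip_force: 30.4
```

```bash
cat >> h.py <<'E'
def off(name):
    o=readout.get_obs();vision.snapshot('wrist');print(o['eef_pos'].round(1))
    for d in landmark_of(name,'wrist')[:2]:
        uv=np.array(d['xy'])*[640,400];print(round(d['conf'],2),uv,(wray(o,uv,o['eef_pos'][2]-31.5)-o['eef_pos']).round(1))
E
python3 -c "
from h import *
off('bottle_gold');print(go([487.5,210.5,186]))
"
```

```text
[ 510.  -246.5  187.3]
[11.418  0.359 -0.022]
```

Call:
step_arm(
  targets=[0.4, 0.01, 0, 0, 0.8, 0.03, 0, 0, 0.9, 0.03, 0, 0, 0.9, 0.03, 0, 0, 0.9, 0.03, 0, 0, 0.9, 0.03, 0, 0, 0.9, 0.03, 0, 0, 0.9, 0.03, 0, 0, 0.9, 0.03, 0, 0, 0.9, 0.03, 0, 0, 0.9, 0.03, 0, 0, 0.9, 0.03, 0, 0, 0.8, 0.02, 0, 0, 0.418, 0, 0, 0, 0, 0, 0, 0, 0, 0, 0, 0, 0, 0, 0, 0],
)

```text
clock: 19.65
eef_pos: [488.0, 208.7, 185.2]
ee_rot: [0.0, 0.679, 0.734, -0.0]
ft_force: [0.2, -0.4, -0.4]
finger_gap: 37.0
grip_force: 30.4
```

```bash
python3 -c "
from h import *
off('bottle_gold');print(go([487.5,210.5,43]))
"
```

```text
[488.  208.7 185.2]
0.96 [322.496 229.6  ] [  0.3   1.1 -31.5]
[ 0.039 -0.011  3.56 ]
```

Call:
step_arm(
  targets=[0.02, 0, 0, 0, 0, 0, 0.4, 0, 0, 0, 0.7, 0, 0, 0, 0.7, 0, 0, 0, 0.6, 0, 0, 0, 0.5, 0, 0, 0, 0.35, 0, 0, 0, 0.2, 0, 0, 0, 0.1, 0, 0, 0, 0, 0, 0, 0, 0, 0],
)

```text
clock: 20.85
eef_pos: [488.3, 211.1, 44.1]
ee_rot: [0.0, 0.679, 0.734, 0.0]
ft_force: [0.1, 0.1, -2.0]
finger_gap: 37.3
grip_force: 30.4
```

Call:
step_arm(
  targets=[0, 0, 0.02, 0, 0, 0, 0.02, 0, 0, 0, 0, 0],
)

```text
clock: 21.15
eef_pos: [487.9, 211.0, 42.0]
ee_rot: [0.0, 0.679, 0.734, 0.0]
ft_force: [-0.0, -0.5, -1.0]
finger_gap: 37.7
grip_force: 30.4
```

Call:
step_arm(
  targets=[0, 0, 0.02, 0, 0, 0, 0.015, 0, 0, 0, 0, 0],
)

```text
clock: 21.45
eef_pos: [487.9, 211.0, 40.8]
ee_rot: [-0.0, 0.679, 0.734, 0.0]
ft_force: [-2.8, -0.5, 7.9]
finger_gap: 37.6
grip_force: 31.0
```

Call:
step_arm(
  targets=[0, 0, 0, 0, 0, 0, 0, 0, 0, 0, 0, 0, 0, 0, 0, 0, 0, 0, 0, 0],
  fingers=0,
)

```text
clock: 21.95
eef_pos: [487.9, 210.9, 40.5]
ee_rot: [0.0, 0.679, 0.734, -0.0]
ft_force: [-0.0, -0.9, -0.1]
finger_gap: 85.3
grip_force: 0.0
```

Call:
step_arm(
  targets=[0, 0, -0.3, 0, 0, 0, -0.6, 0, 0, 0, -0.9, 0, 0, 0, -0.9, 0, 0, 0, -0.6, 0, 0, 0, -0.2, 0, 0, 0, 0, 0],
)

```text
clock: 22.65
eef_pos: [488.2, 211.2, 181.7]
ee_rot: [0.0, 0.679, 0.734, 0.001]
ft_force: [-0.1, 0.7, -0.3]
finger_gap: 85.2
grip_force: 0.0
```

```bash
python3 -c "
from h import *
print(go([517.3,-304,190]))
"
```

```text
[-12.898  -0.287  -0.223]
```

Call:
step_arm(
  targets=[-0.5, 0, -0.1, 0, -0.9, -0.02, -0.12, 0, -0.9, -0.02, 0, 0, -0.9, -0.02, 0, 0, -0.9, -0.02, 0, 0, -0.9, -0.02, 0, 0, -0.9, -0.02, 0, 0, -0.9, -0.02, 0, 0, -0.9, -0.02, 0, 0, -0.9, -0.02, 0, 0, -0.9, -0.02, 0, 0, -0.9, -0.02, 0, 0, -0.9, -0.02, 0, 0, -0.9, -0.02, 0, 0, -0.698, -0.02, 0, 0, 0, 0, 0, 0, 0, 0, 0, 0],
)

```text
clock: 24.35
eef_pos: [516.4, -304.5, 188.0]
ee_rot: [-0.001, 0.679, 0.734, -0.001]
ft_force: [-0.4, 0.4, 1.2]
finger_gap: 85.5
grip_force: 0.0
```

```bash
python3 -c "
from h import *
print(readout.get_obs()['eef_pos'],go([517.3,-304,36.5]))
"
```

```text
[ 516.40388301 -304.49894976  187.9809926 ] [0.009 0.031 3.787]
```

Call:
step_arm(
  targets=[0, 0, 0, 0, 0, 0, 0.6, 0, 0, 0, 0.8, 0, 0, 0, 0.8, 0, 0, 0, 0.7, 0, 0, 0, 0.5, 0, 0, 0, 0.3, 0, 0, 0, 0.116, 0, 0, 0, 0, 0, 0, 0, 0, 0],
)

```text
clock: 25.35
eef_pos: [517.7, -304.4, 37.6]
ee_rot: [0.001, 0.679, 0.734, 0.0]
ft_force: [0.5, -0.2, 0.8]
finger_gap: 85.5
grip_force: 0.0
```

Call:
step_arm(
  targets=[0, 0, 0, 0, 0, 0, 0, 0, 0, 0, 0, 0, 0, 0, 0, 0, 0, 0, 0, 0, 0, 0, 0, 0, 0, 0, 0, 0],
  fingers=1,
)

```text
clock: 26.05
eef_pos: [517.4, -304.4, 37.1]
ee_rot: [0.0, 0.679, 0.734, 0.0]
ft_force: [-0.6, 0.4, 7.0]
finger_gap: 37.1
grip_force: 29.7
```

Call:
step_arm(
  targets=[0, 0, -0.2, 0, 0, 0, -0.4, 0, 0, 0, -0.6, 0, 0, 0, -0.8, 0, 0, 0, -0.8, 0, 0, 0, -0.6, 0, 0, 0, -0.3, 0, 0, 0, 0, 0],
)

```text
clock: 26.85
eef_pos: [517.7, -304.6, 186.5]
ee_rot: [0.001, 0.679, 0.734, 0.001]
ft_force: [-0.2, -0.1, -2.1]
finger_gap: 37.0
grip_force: 30.4
```

```bash
python3 -c "
from h import *
off('bottle_russet');print(go([486.6,154,188]))
"
```

```text
[ 517.7 -304.6  186.5]
0.75 [327.488 231.6  ] [  3.3   0.1 -31.5]
[11.471  0.145 -0.094]
```

Call:
step_arm(
  targets=[0.4, 0.01, -0.05, 0, 0.8, 0.01, 0, 0, 0.9, 0.01, 0, 0, 0.9, 0.01, 0, 0, 0.9, 0.01, 0, 0, 0.9, 0.01, 0, 0, 0.9, 0.01, 0, 0, 0.9, 0.01, 0, 0, 0.9, 0.01, 0, 0, 0.9, 0.01, 0, 0, 0.9, 0.01, 0, 0, 0.9, 0.01, 0, 0, 0.8, 0.01, 0, 0, 0.471, 0.01, 0, 0, 0, 0, 0, 0, 0, 0, 0, 0, 0, 0, 0, 0],
)

```text
clock: 28.65
eef_pos: [486.6, 152.6, 186.1]
ee_rot: [-0.0, 0.679, 0.734, -0.001]
ft_force: [0.2, -0.4, -0.5]
finger_gap: 37.1
grip_force: 30.4
```

```bash
python3 -c "
from h import *
off('bottle_russet');print(go([486.4,154.5,43]))
"
```

```text
[486.6 152.6 186.1]
0.57 [325.312 232.4  ] [  2.   -0.5 -31.5]
[ 0.047 -0.004  3.586]
```

Call:
step_arm(
  targets=[0.03, 0, 0, 0, 0, 0, 0.4, 0, 0, 0, 0.7, 0, 0, 0, 0.7, 0, 0, 0, 0.6, 0, 0, 0, 0.5, 0, 0, 0, 0.35, 0, 0, 0, 0.2, 0, 0, 0, 0.12, 0, 0, 0, 0, 0, 0, 0, 0, 0],
)

```text
clock: 29.85
eef_pos: [487.1, 154.9, 44.5]
ee_rot: [0.0, 0.679, 0.734, 0.0]
ft_force: [1.0, -0.1, -1.8]
finger_gap: 37.6
grip_force: 30.4
```

Call:
step_arm(
  targets=[0, 0, 0.02, 0, 0, 0, 0.02, 0, 0, 0, 0, 0],
)

```text
clock: 30.15
eef_pos: [486.7, 154.9, 42.4]
ee_rot: [0.0, 0.679, 0.734, 0.0]
ft_force: [-0.1, -0.4, -0.7]
finger_gap: 37.2
grip_force: 30.4
```

Call:
step_arm(
  targets=[0, 0, 0.02, 0, 0, 0, 0.02, 0, 0, 0, 0.015, 0, 0, 0, 0, 0],
)

```text
clock: 30.55
eef_pos: [486.7, 154.8, 40.1]
ee_rot: [-0.0, 0.679, 0.734, -0.0]
ft_force: [-0.8, -0.4, 1.3]
finger_gap: 37.1
grip_force: 30.6
```

Call:
step_arm(
  targets=[0, 0, 0.01, 0, 0, 0, 0, 0],
)

```text
clock: 30.75
eef_pos: [486.8, 154.8, 40.0]
ee_rot: [-0.0, 0.679, 0.734, 0.0]
ft_force: [-2.8, -1.4, 10.5]
finger_gap: 37.1
grip_force: 31.5
```

Call:
step_arm(
  targets=[0, 0, 0, 0, 0, 0, 0, 0, 0, 0, 0, 0, 0, 0, 0, 0, 0, 0, 0, 0],
  fingers=0,
)

```text
clock: 31.25
eef_pos: [486.7, 154.8, 39.6]
ee_rot: [0.0, 0.679, 0.734, -0.0]
ft_force: [-0.2, -0.4, 0.2]
finger_gap: 85.4
grip_force: 0.0
```

Call:
step_arm(
  targets=[0, 0, -0.3, 0, 0, 0, -0.6, 0, 0, 0, -0.9, 0, 0, 0, -0.9, 0, 0, 0, -0.6, 0, 0, 0, -0.3, 0, 0, 0, 0, 0],
)

```text
clock: 31.95
eef_pos: [487.2, 155.1, 185.2]
ee_rot: [0.0, 0.679, 0.734, 0.001]
ft_force: [-0.1, -1.4, 0.2]
finger_gap: 85.7
grip_force: 0.0
```

```bash
python3 -c "
from h import *
print(go([481.3,-75,190]))
"
```

```text
[-5.722 -0.599 -0.128]
```

Call:
step_arm(
  targets=[-0.5, -0.07, -0.12, 0, -0.9, -0.09, 0, 0, -0.9, -0.09, 0, 0, -0.9, -0.09, 0, 0, -0.9, -0.09, 0, 0, -0.9, -0.09, 0, 0, -0.722, -0.07, 0, 0, 0, 0, 0, 0, 0, 0, 0, 0],
)

```text
clock: 32.85
eef_pos: [480.3, -76.1, 187.7]
ee_rot: [-0.0, 0.679, 0.734, -0.001]
ft_force: [-0.4, 1.2, -0.4]
finger_gap: 85.2
grip_force: 0.0
```

```bash
python3 -c "
from h import *
import cv2
o=readout.get_obs();a=vision.snapshot('wrist');print(o['eef_pos'],go([481.3,-75,36.5]))
for d in landmark_of('bottle_brown','wrist')[:2]:
    uv=np.array(d['xy'])*[640,400];print(d['conf'],wray(o,uv,5))
cv2.imwrite('pics/t5.png',cv2.resize(vision.snapshot('top')[190:260,170:510],None,fx=2.3,fy=2.3)[:,:,::-1])
"
```

```text
[480.32142102 -76.09134075 187.70354296] [3.000e-03 2.300e-02 3.782e+00]
0.68 [485.49627102 -79.37556542   5.        ]
```

View pics/t5.png

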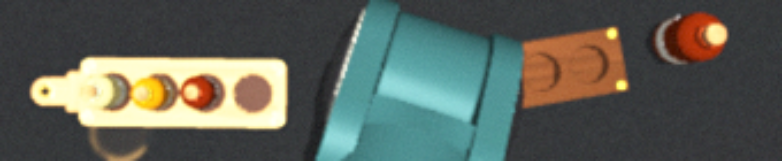

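Straw, gold and russet stand in wells 1 to 3 (105, 152 and 200 across the crop), and well 4 at (253,94) is empty. Now brown.

Call:
step_arm(
  targets=[0, 0.01, 0, 0, 0, 0, 0.6, 0, 0, 0, 0.8, 0, 0, 0, 0.8, 0, 0, 0, 0.7, 0, 0, 0, 0.5, 0, 0, 0, 0.3, 0, 0, 0, 0.1, 0, 0, 0, 0, 0, 0, 0, 0, 0],
)

```text
clock: 34.0
eef_pos: [482.0, -75.2, 37.3]
ee_rot: [0.0, 0.679, 0.734, 0.0]
ft_force: [-0.3, 0.9, -0.7]
finger_gap: 85.4
grip_force: 0.0
```

Call:
step_arm(
  targets=[0, 0, 0, 0, 0, 0, 0, 0, 0, 0, 0, 0, 0, 0, 0, 0, 0, 0, 0, 0, 0, 0, 0, 0, 0, 0, 0, 0],
  fingers=1,
)

```text
clock: 34.7
eef_pos: [481.7, -75.2, 36.8]
ee_rot: [0.0, 0.679, 0.734, 0.0]
ft_force: [-1.9, 1.2, 7.1]
finger_gap: 37.0
grip_force: 29.2
```

Call:
step_arm(
  targets=[0, 0, -0.2, 0, 0, 0, -0.4, 0, 0, 0, -0.6, 0, 0, 0, -0.8, 0, 0, 0, -0.8, 0, 0, 0, -0.6, 0, 0, 0, -0.3, 0, 0, 0, 0, 0],
)

```text
clock: 35.5
eef_pos: [482.0, -75.0, 185.6]
ee_rot: [0.001, 0.679, 0.734, 0.001]
ft_force: [-0.2, -0.3, -2.1]
finger_gap: 36.9
grip_force: 30.4
```

```bash
python3 -c "
from h import *
off('bottle_brown');print(go([485.5,98.2,188]))
"
```

```text
[482.  -75.  185.6]
0.75 [323.392 234.28 ] [  1.1  -1.7 -31.5]
[ 4.306  0.451 -0.107]
```

Call:
step_arm(
  targets=[0.4, 0.05, -0.07, 0, 0.8, 0.08, 0, 0, 0.9, 0.09, 0, 0, 0.9, 0.09, 0, 0, 0.8, 0.09, 0, 0, 0.506, 0.05, 0, 0, 0, 0, 0, 0, 0, 0, 0, 0, 0, 0, 0, 0],
)

```text
clock: 36.5
eef_pos: [485.7, 96.8, 186.6]
ee_rot: [-0.0, 0.679, 0.734, -0.001]
ft_force: [0.5, -0.2, -0.2]
finger_gap: 37.2
grip_force: 30.4
```

```bash
python3 -c "
from h import *
off('bottle_brown');print(go([485.5,98.2,43]))
"
```

```text
[485.7  96.8 186.6]
0.64 [321.984 236.4  ] [  0.3  -3.1 -31.5]
[ 0.033 -0.005  3.599]
```

Call:
step_arm(
  targets=[0.05, 0, 0, 0, 0, 0, 0.4, 0, 0, 0, 0.7, 0, 0, 0, 0.7, 0, 0, 0, 0.6, 0, 0, 0, 0.5, 0, 0, 0, 0.35, 0, 0, 0, 0.2, 0, 0, 0, 0.12, 0, 0, 0, 0, 0, 0, 0, 0, 0],
)

```text
clock: 37.7
eef_pos: [486.1, 100.0, 45.0]
ee_rot: [0.0, 0.679, 0.734, 0.0]
ft_force: [-0.3, -0.6, -1.0]
finger_gap: 37.3
grip_force: 30.4
```

Call:
step_arm(
  targets=[0, 0, 0.02, 0, 0, 0, 0.02, 0, 0, 0, 0.02, 0, 0, 0, 0, 0],
)

```text
clock: 38.1
eef_pos: [485.8, 99.9, 42.1]
ee_rot: [0.0, 0.679, 0.734, -0.0]
ft_force: [0.7, -0.9, -1.2]
finger_gap: 37.1
grip_force: 30.4
```

Call:
step_arm(
  targets=[0, 0, 0.02, 0, 0, 0, 0.02, 0, 0, 0, 0.015, 0, 0, 0, 0, 0],
)

```text
clock: 38.5
eef_pos: [485.8, 99.9, 39.9]
ee_rot: [-0.0, 0.679, 0.734, -0.0]
ft_force: [-1.3, -0.4, 1.5]
finger_gap: 36.8
grip_force: 30.7
```

Call:
step_arm(
  targets=[0, 0, 0.01, 0, 0, 0, 0, 0],
)

```text
clock: 38.7
eef_pos: [485.8, 99.9, 39.8]
ee_rot: [-0.0, 0.679, 0.734, 0.0]
ft_force: [-4.4, -0.4, 11.6]
finger_gap: 37.3
grip_force: 31.6
```

Call:
step_arm(
  targets=[0, 0, 0, 0, 0, 0, 0, 0, 0, 0, 0, 0, 0, 0, 0, 0, 0, 0, 0, 0],
  fingers=0,
)

```text
clock: 39.2
eef_pos: [485.8, 99.9, 39.4]
ee_rot: [0.0, 0.679, 0.734, -0.0]
ft_force: [-0.3, 0.1, 0.3]
finger_gap: 85.1
grip_force: 0.0
```

Call:
step_arm(
  targets=[0, 0, -0.3, 0, 0, 0, -0.6, 0, 0, 0, -0.9, 0, 0, 0, -0.9, 0, 0, 0, -0.6, 0, 0, 0, -0.5, 0, 0, 0, -0.5, 0, -0.5, 0, 0, 0, -0.5, 0, 0, 0, 0, 0, 0, 0, 0, 0, 0, 0],
)

```text
clock: 40.3
eef_pos: [488.9, 59.8, 212.0]
ee_rot: [0.0, 0.679, 0.734, 0.0]
ft_force: [0.1, 0.4, -0.5]
finger_gap: 85.3
grip_force: 0.0
```

```bash
python3 -c "
from h import *
import cv2
a=vision.snapshot('wrist');b=vision.snapshot('top')[120:260,170:510];c=vision.snapshot('scene')[120:260,170:510]
cv2.imwrite('pics/f.png',cv2.vconcat([cv2.resize(x[:,:,::-1],None,fx=s,fy=s)[:260,:544] for x,s in((b,1.6),(c,1.6))]))
cv2.imwrite('pics/f2.png',a[:,:,::-1])
"
```

```text
(no output)
```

View pics/f.png

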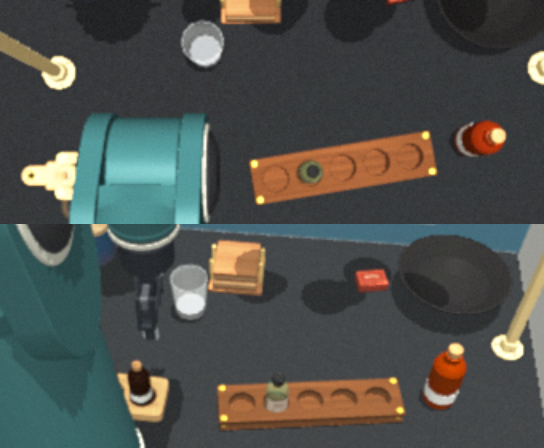

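View pics/f2.png

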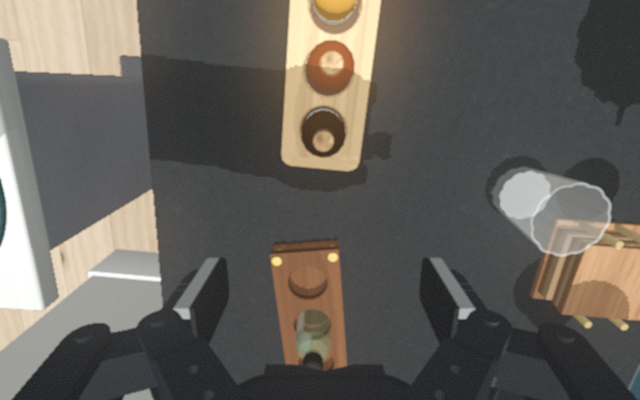

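The wrist view shows gold (335,5), russet (330,65) and brown (323,132) upright in their wells, green still in its hole (313,340), and the tumbler undisturbed at (550,205). Straw was already seen upright in well 1. Handing in.

```bash
python3 -c "
from rig import r
print(r.hand_in())"
```

```text
the job is handed in; nothing more can be done
None
```

The tasting flight is set and handed in: straw, gold, russet and brown stand upright in wells 1 to 4 from the handle, and the green bitters and the tumbler were not touched; the hand-in returned no verdict.

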